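Wet the brush at the leaning plunger dispenser

ROBOT

A 6-joint arm with a two-finger parallel gripper is mounted at the origin on the work surface; the furniture and walls round the work are solid. World frame = base frame: x ahead of the robot, y to its left, z up, the work surface at z = 0. Lengths are in mm, angles in rad, forces in N, time in s.
With the tool pointing down it reaches from about 300 to 875 mm from the base axis. Payload 6.4 kg.
Tool frame: the origin (TCP) lies on the centre line of the jaws, within the pads' length; the fingertips stand 19 mm ahead of it and the grasp point (between the pads) is the TCP; z points along the fingers, x is the direction in which the jaws open and shut, and the axes are right-handed (so a half turn about z gives the same grasp; the last joint's range is limited). The gripper opens to 88 mm and grips with 3 to 60 N. Pads are 18 mm wide; open, the fingers measure 123 mm over their backs; the gripper's body (75 mm by 187 mm) begins 45 mm behind the grasp point.
Start: joints at [-1.531, 0.181, 1.607, -0, 1.354, -0.206], TCP at [139.932, -557.728, 257.714] pointing down, gripper open.
Joint ranges: [-2.99, 2.99], [-0.89, 2.07], [0.3, 2.58], [-1.14, 4.28], [0, 2.63], [-3.12, 3.12]. Speed limits (rad/s): [2.57, 2.57, 3.01, 3.14, 3.14, 3.14].

INTERFACE

Orientations are given as a rotation vector (axis times angle).
In Python, from plant import arm gives the robot as it stands.
- The arm moves only by the tool drive_tool, never from a script. Its argument "rows" is a list of rows, each an object of numbers: "dx", "dy", "dz": the shift along the tool's x, y, z in m; "rx", "ry", "rz": the turn, a rotation vector about the tool's x, y, z in degrees; "grip": the finger opening in m, from 0 to 0.0881. In form: [{"dx": .., "dy": .., "dz": .., "rx": .., "ry": .., "rz": .., "grip": ..}, ...]. A call has 1 to 8 rows; each row shifts and turns the commanded pose from where the row before left it, along the tool's axes as they then stand; what a row does not reach is not made up. A row lasts 1/12 s, in which the tool goes at most 41.7 mm and 7.16 degrees, less where a joint would pass 70% of its speed; a pose out of reach is approached as far as the arm can. A call with a gripper value outside its range is refused whole. The fingers move at their own pace and stop on an object; "grip_force" is the grip in N (left out, the last holds). Time passes only in rows, so rows that do not move let the fingers close. It gives the time, the measured TCP pose, the force and the opening at its end, in the units of the state.
- arm.observe(): the state, without advancing time (a new reading comes with each control period).
- arm.get_image(name): name is "scene" or "top" or "wrist"; returns the picture (480x640x3 uint8, red, green, blue); there is no depth.
- arm.calibration(name): a dict with "intrinsics" (3x3 intrinsics, pixels), "rvec" (rotation vector, rad) and "tvec" (3), from world to camera coordinates, as OpenCV has them; the wrist camera has in their place "hand_eye" (4x4, takes a point from camera to tool coordinates, whose origin is the TCP and whose axes are the tool frame's). Camera axes: x right, y down, z forward; pixel columns grow to the right and rows downward; lengths in mm; the calibration is good to about 2 mm. A picture is of the moment at which its call begins: read the wrist's pose just before it. calibration takes no time and is no camera call.
- arm.hand_in(): hands the job in, once; it reports no verdict.
The state is a dict: "clock": time; "joint_pos": joint angles; "qd": joint speeds; "tau": joint torques, N m; "tcp_pos": TCP position; "eef_rot": TCP orientation; "contact_force": force on the tool from outside, world axes, zero at the start; "torque": the same for the moment, N m; "finger_gap": opening from 0.0 (shut) to 1.0 (fully open).
Only numpy, scipy, OpenCV 4.12 (cv2) and the standard library are available. Lean on these libraries where they do the work, as an engineer would, in place of code of your own. Each camera call takes 0.05 s, during which the arm holds its last target. There are 200 camera calls.

TASK

Slide the dispenser's black cover by its red tab fully open to its stop and leave it open. Then take the brush from its rest and, holding it in line with the leaning well, dip its bristle end into the well until the sprung orange plate inside gives a little; press gently, well short of the plate's lowest point, stay there for about half a second and draw the brush out. Lay the brush back in the notches of its rest and let go. Leave the tape roll, the glue stick and the hole punch where they are.

Things in the scene. Friction and masses are not known exactly. Their poses are not given: they have to be found in the camera images.
- brush: Round brush, 210 mm long, lying level in its rest. Origin on the underside (8 mm below the long axis) 100 mm from the butt end; x runs along it towards the bristles, z up as it lies. Bristle tip at x = +110 mm, bristles 16 mm thick from x = 57 to 110, steel ferrule 15 mm thick from 23 to 57, square blue grip 16 x 16 mm from -47 to 23, pale butt 15 mm thick from -100 to -47. Mass about 50 g.
- brush_grip (a point): Centre of the brush's blue grip, on its axis, 122 mm from the bristle tip; axes as the brush.
- brush_tip (a point): The bristle tip, on the brush's axis.
- rest: Brush rest, fixed: black foot 150 x 50 x 6 mm with two V-notched dark steel uprights 8 mm thick, 107 mm apart (at x = -70 and +37 mm) and 55 mm high. Origin on the desk; x along the brush's lying direction, towards the bristles at the start.
- rest_mid (a point): Point of the rest where the centre of the blue grip (point brush_grip) lies when the brush rests in the notches: 39 mm above the desk; x along the notches' line.
- dispenser: Grey plunger dispenser, fixed, foot 150 x 96 mm, in all about 180 mm high with the red tab, holding a white well that leans 55 degrees from vertical with its mouth up and towards the dispenser's -x. Origin on the desk, z up.
- well_mouth (a point): Centre of the mouth of the white well, 108 mm above the desk; z points out of the well along its axis (55 degrees from vertical), y is the direction in which the cover opens, x the upper side. Inner diameter 38 mm, wall 4.5 mm. The face of the orange plate lies 42 to 66 mm inside the mouth, differently each time and not measured: find it by touch.
- cover_grip (a point): Middle of the red tab of the black sliding cover, moving with it. The tab is 48 mm long along this point's x (which leans 35 degrees from vertical; its upper end is 14 mm above this point), 14 mm wide along y and 12 mm thick. Its top is the highest point of the dispenser; from above, pinch it across y or push its side.
- cover (a joint): Opening of the cover in m: 0 shut over the mouth, 0.060 fully open at the end stop; slides along +y of well_mouth with about 1.5 N of friction.
- plate (a joint): How far the orange plate is pressed into the well from where it stands, in m: 0 free, 0.011 at its lowest point. A spring of 0.9 N per mm returns it.
- tape_roll: roll of brown packing tape, 96 mm across, 48 mm high; a bystander. Origin at the centre of its underside.
- hole_punch: black two-hole punch, 88 x 118 x 52 mm; a bystander. Origin at the centre of its underside.
- glue_stick: white and yellow glue stick standing upright, 22 mm across, 90 mm high; a bystander. Origin at the centre of its underside.
There are look-alikes about, which are no part of the job. Leave any pink look-alike of the brush alone.

How it is judged (in metres and radians):
On the way, in this order (a step that is already met when the one before it is completed fails the run):
1. The cover is slid open to its stop (within 4 mm) (value of joint cover above 0.056 m), for 0.2 s.
2. The brush's tip is in the well, in line with it within 20 degrees, and has pressed the plate 2 mm or more (value of joint plate above 0.002 m and z of brush_tip in the frame of well_mouth below -0.035 m and distance between brush_tip and well_mouth below 0.085 m and angle between the x axis of brush and the z axis of well_mouth, either way round below 0.35 rad), for 0.3 s.
3. The brush is drawn out of the well ((z of brush_tip in the frame of well_mouth above 0.01 m or distance between brush_tip and well_mouth above 0.1 m)), for 0.1 s.
At the end, for the whole second after the job is handed in: The brush lies in both notches of its rest, released and still (middle of its grip within 20 mm of its place, lined up within 7 degrees), the plate is free (within 1.5 mm) and the cover stands open (within 4 mm of the stop) (value of joint cover above 0.056 m and value of joint plate below 0.0015 m and distance between brush_grip and rest_mid below 0.02 m and angle between the x axis of brush and the x axis of rest, either way round below 0.12 rad and linear speed of brush below 0.02 m/s); the robot touches nothing.
It fails at once if The plate is pressed within 2 mm of its lowest point (9 mm or more) (value of joint plate above 0.009 m).
It fails at once if A bystander is moved by more than 25 mm (distance of any of tape_roll, hole_punch, glue_stick from where it was at the start of the episode above 0.025 m).
It also fails if it takes over 64 s, if anything falls off the work surface, if the arm or the gripper's body presses on something with over 40 N, if the wrist force passes 120 N, or if a joint passes its speed limit or range.

## Working session

There is one attempt and no reset: what is moved stays moved. The work goes in short steps, Python scripts to look and compute and a tool call to move; the robot and the scene stay as the last step left them, time stands still between calls to the robot, and variables do not carry over. Pictures are saved under pics/ and viewed, about 8 in all and at most 12, crops included, and the job is handed in when it is done.

Besides the shell and the picture viewer there is one more tool, called after "Emit:" as name([rows], argument=value, ...), one row to a line, values as JSON. drive_tool: Moves the arm, as the interface text tells. Its arguments: {"type":"object","properties":{"rows":{"type":"array","items":{"type":"object","properties":{"dx":{"type":"number"},"dy":{"type":"number"},"dz":{"type":"number"},"rx":{"type":"number"},"ry":{"type":"number"},"rz":{"type":"number"},"grip":{"type":"number"}}}},"grip_force":{"type":"number"}},"required":["rows"]}

```bash
ls; mkdir -p pics
python3 - <<'E'
from plant import arm
import cv2, numpy as np
print(arm.observe())
for n in("scene","top"):
    im=arm.get_image(n); cv2.imwrite(f"pics/{n}0.png",im[:,:,::-1])
    c=arm.calibration(n); R=cv2.Rodrigues(np.array(c["rvec"],float))[0]
    print(n,c, "campos",-R.T@np.array(c["tvec"]).ravel())
print(arm.calibration("wrist"))
E
```

```text
pics
{'clock': 0.0, 'joint_pos': array([-1.53127238e+00,  1.81546856e-01,  1.60797991e+00, -1.76290322e-05,
        1.35379820e+00, -2.06300784e-01]), 'qd': array([-0.00014684, -0.00166512, -0.00015205,  0.00044247, -0.00074572,
        0.00081852]), 'tau': array([ 1.79555946e-04, -4.33862936e+01, -3.41849864e+01,  7.03262910e-02,
        3.86805518e-02, -1.16117435e-04]), 'tcp_pos': array([ 139.92148264, -557.20593181,  256.82041874]), 'eef_rot': array([-2.47600721e+00,  1.93151502e+00,  1.77707161e-03]), 'contact_force': array([ 1.43087194, -0.53058381,  0.55944243]), 'torque': array([-0.00194753, -0.02428655, -0.04936383]), 'finger_gap': 0.9990537981223707}
scene {'intrinsics': array([[469.26089569,   0.        , 312.66808711],
       [  0.        , 469.26089569, 251.01177284],
       [  0.        ,   0.        ,   1.        ]]), 'rvec': array([ 1.87297672, -0.73900795,  0.44713811]), 'tvec': array([-526.77694197,  173.42357516, 1044.84230013])} campos [ -192.11872018 -1020.78466921   565.99838482]
top {'intrinsics': array([[577.94055844,   0.        , 314.31265973],
       [  0.        , 577.94055844, 227.73532485],
       [  0.        ,   0.        ,   1.        ]]), 'rvec': array([ 2.15606754, -2.22054357,  0.06550437]), 'tvec': array([-278.19481735,  476.22039434, 1659.35066073])} campos [ 363.51111118 -294.73085558 1684.81934653]
{'intrinsics': array([[382.52570491,   0.        , 314.47913317],
       [  0.        , 382.52570491, 237.48673018],
       [  0.        ,   0.        ,   1.        ]]), 'hand_eye': array([[ 9.99999459e-01, -1.86191998e-04,  1.02320771e-03,
        -9.42861107e-01],
       [-1.39705964e-04,  9.50877517e-01,  3.09567324e-01,
        -8.13274667e+01],
       [-1.03058417e-03, -3.09567300e-01,  9.50876977e-01,
        -1.28043387e+02],
       [ 0.00000000e+00,  0.00000000e+00,  0.00000000e+00,
         1.00000000e+00]])}
```

View pics/scene0.png

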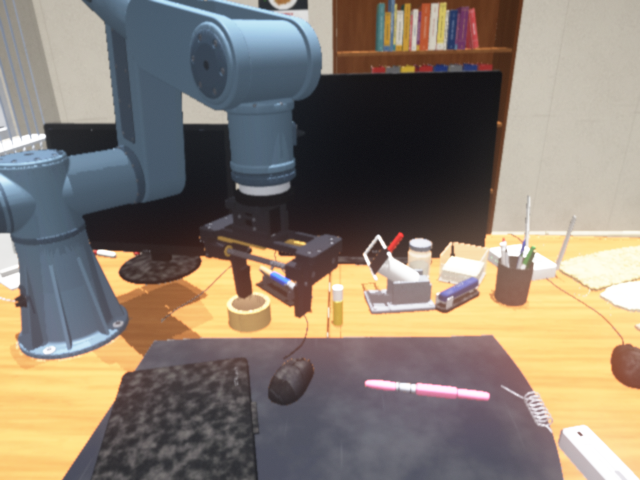

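View pics/top0.png

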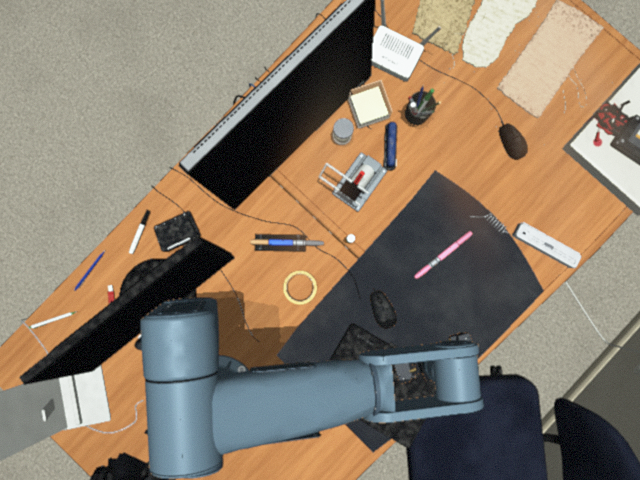

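Scene shows the dispenser at about (400,275) with its red tab at (395,243), and the pink look-alike at (425,390). Top shows the brush with its blue grip at (288,242), dispenser at (355,182), tape at (300,288), glue at (350,238), and punch at (178,230). The candidates for the brush are the blue-grip one in the black rest (288,242), the pink one on the mat (443,255) and the pens at (88,270). The first fits because it has a blue grip and lies in a rest. I'll confirm it in a crop.

```bash
cat > h.py <<'E'
from plant import arm
import cv2, numpy as np
from scipy.spatial.transform import Rotation as Ro
def cam(n, obs=None):
    c=arm.calibration(n); K=np.array(c["intrinsics"])
    if n=="wrist":
        o=obs; T=np.eye(4); T[:3,:3]=Ro.from_rotvec(o["eef_rot"]).as_matrix(); T[:3,3]=o["tcp_pos"]
        M=T@np.array(c["hand_eye"]); return K,M[:3,:3],M[:3,3]
    R=cv2.Rodrigues(np.array(c["rvec"],float))[0]
    return K,R.T,-R.T@np.array(c["tvec"]).ravel()
def ray(C,px):
    K,R,p=C; d=R@np.linalg.inv(K)@np.array([px[0],px[1],1.]); return p,d/np.linalg.norm(d)
def onz(C,px,z):
    p,d=ray(C,px); return p+d*(z-p[2])/d[2]
def proj(C,P):
    K,R,p=C; q=K@(R.T@(np.asarray(P,float)-p)); return q[:2]/q[2]
def tri(Ca,a,Cb,b):
    p,d=ray(Ca,a);q,e=ray(Cb,b)
    s=np.linalg.lstsq(np.c_[d,-e],q-p,rcond=None)[0]
    A=p+s[0]*d;B=q+s[1]*e; return (A+B)/2,np.linalg.norm(A-B)
def blobs(im,hlo,hhi,s=100,v=60,roi=None):
    h=cv2.cvtColor(im,cv2.COLOR_RGB2HSV); m=cv2.inRange(h,(hlo,s,v),(hhi,255,255))
    if hlo==0: m|=cv2.inRange(h,(172,s,v),(180,255,255))
    if roi: k=np.zeros_like(m);x0,y0,x1,y1=roi;k[y0:y1,x0:x1]=1;m*=k
    n,l,st,ce=cv2.connectedComponentsWithStats(m)
    out=[]
    for i in range(1,n):
        if st[i,4]>8:
            ys,xs=np.where(l==i); out.append((st[i,4],ce[i].round(1),st[i,:4],cv2.minAreaRect(np.c_[xs,ys].astype(np.float32))))
    return sorted(out,key=lambda t:-t[0])
E
python3 - <<'E'
from h import *
t=cv2.imread("pics/top0.png");s=cv2.imread("pics/scene0.png")
a=cv2.resize(t[150:260,240:400],None,fx=5,fy=5,interpolation=2)
b=cv2.resize(s[220:320,350:470],None,fx=5,fy=5,interpolation=2)
cv2.imwrite("pics/c1.png",a);cv2.imwrite("pics/c2.png",b)
T=cam("top");S=cam("scene")
rt=blobs(t[:,:,::-1].copy(),0,5,130,80,(320,150,400,220));rs=blobs(s[:,:,::-1].copy(),0,5,130,80,(370,220,420,270))
print(rt[:2],rs[:2]); print(tri(T,rt[0][1],S,rs[0][1]))
bt=blobs(t[:,:,::-1].copy(),100,125,100,60,(240,225,340,260));print(bt[:2],onz(T,bt[0][1],47))
E
```

```text
[(np.int32(56), array([358.5, 177.5]), array([354, 171,  10,  14], dtype=int32), ((358.5, 177.49998474121094), (3.60555100440979, 14.144854545593262), 33.690067291259766))] [(np.int32(160), array([395.4, 241.5]), array([387, 232,  17,  20], dtype=int32), ((395.4399719238281, 241.5800018310547), (7.400000095367432, 22.000003814697266), 36.869895935058594))]
(array([ 590.30834309, -414.74697323,  155.42241278]), np.float64(2.039973703501464))
[(np.int32(155), array([280. , 242.1]), array([269, 239,  24,   7], dtype=int32), ((280.5, 242.0), (6.0, 23.0), 90.0))] [ 427.86338004 -193.70114706   47.        ]
```

View pics/c1.png

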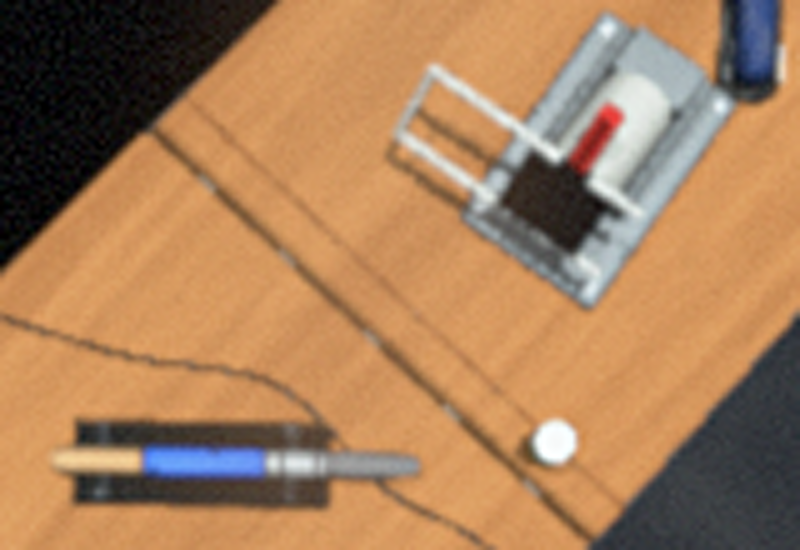

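View pics/c2.png

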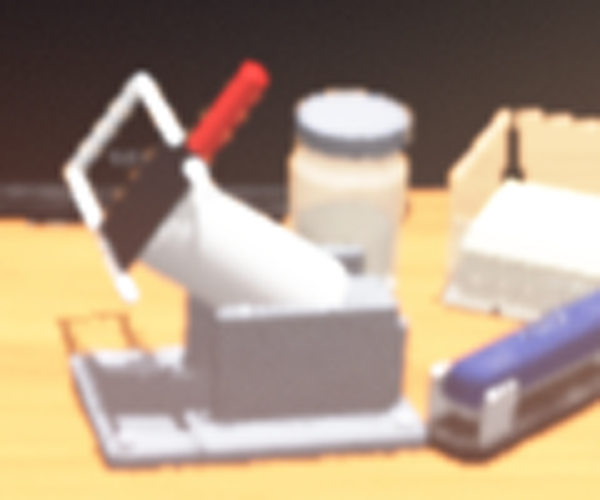

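Both crops confirm it. The brush has its pale butt on the left, blue grip at (205,463) and bristles on the right at (380,467), and it lies in the black rest. The dispenser's cover is shut under the red tab, and its rails run towards the monitor, so that is the opening direction. Next: foot corners, directions and monitor clearance.

Run:
```python
from h import *
T=cam("top");S=cam("scene")
f=lambda p,o=(240,150):np.array([o[0]+p[0]/5-.4,o[1]+p[1]/5-.4])
P=[onz(T,f(p),8)[:2] for p in [(608,12),(735,100),(590,308),(465,215)]]
print("foot",np.round(P),[round(np.linalg.norm(P[i]-P[(i+1)%4])) for i in range(4)],"ctr",np.mean(P,0))
d=(P[0]+P[1]-P[2]-P[3]);e=(P[0]+P[3]-P[1]-P[2]);print("x_d ang",np.degrees(np.arctan2(d[1],d[0])),"y ang",np.degrees(np.arctan2(e[1],e[0])))
b=onz(T,f((60,460)),40);t=onz(T,f((420,467)),40);print("brush",b,t,np.linalg.norm(b-t),np.degrees(np.arctan2(*(t-b)[1::-1])), "grip",b+(t-b)*88/210)
fc=[onz(T,f(p),6)[:2] for p in [(78,422),(330,428),(328,505),(75,500)]];print("rest",np.round(fc),np.mean(fc,0))
for z in(0,60,120): print("mon bottom",z,onz(T,(235,205),z).round(),onz(T,(375,75),z).round())
print("mon top",[onz(T,p,z).round() for p in[(180,165),(370,-5)] for z in(350,450)])
# tab ends
print("tab top",tri(T,f((615,108)),S,np.array([350+257/5,220+68/5])-.4),"low",tri(T,f((578,172)),S,np.array([350+197/5,220+150/5])-.4))
# frame of rails, top-left corners
for n,a,c in [("c1",(435,68),(140,75)),("c2",(398,137),(70,168))]:print(n,tri(T,f(a),S,np.array([350+c[0]/5,220+c[1]/5])-.4))
print("glue",onz(T,(350,238),90))
```

```text
foot [[ 686. -436.]
 [ 632. -508.]
 [ 513. -419.]
 [ 569. -348.]] [90, 149, 91, 146] ctr [ 600.16014918 -428.06264488]
x_d ang -36.70538099568322 y ang 52.323633302563444
brush [ 431.94782481 -112.4313657    40.        ] [ 421.91662913 -317.29167279   40.        ] 205.105753963006 -92.80330774566526 grip [ 427.74427614 -198.27758962   40.        ]
rest [[ 455. -120.]
 [ 447. -266.]
 [ 403. -264.]
 [ 410. -117.]] [ 428.75434645 -191.57509125]
mon bottom 0 [542. -62.   0.] [ 918. -486.    0.]
mon bottom 60 [536. -70.  60.] [ 898. -479.   60.]
mon bottom 120 [530. -78. 120.] [ 878. -472.  120.]
mon top [array([603.,  16., 350.]), array([585.,  -7., 450.]), array([ 996., -441.,  350.]), array([ 949., -430.,  450.])]
tab top (array([ 602.27863768, -422.84343152,  174.63976363]), np.float64(2.6225034839471726)) low (array([ 576.30351053, -407.42320912,  137.54452348]), np.float64(4.129942882393768))
c1 (array([ 632.95461773, -329.62774874,  136.44144363]), np.float64(2.740163646013427))
c2 (array([ 603.82378882, -309.75928339,   89.53838745]), np.float64(0.5521625305034639))
glue [ 431.7966145  -389.88610065   90.        ]
```

Emit:
drive_tool([
  {"rz": -6.5},
  {"rz": -6.5},
  {"rz": -6.5},
  {"rz": -6.5},
  {"rz": -6.5},
  {"rz": -6.5, "grip": 0},
])

```text
$.rows[0]: bad value
```

```bash
cat >> h.py <<'E'
def to(P,R=None):
    """tool-frame shift (mm) and turn (deg) from the measured pose to a goal"""
    o=arm.observe(); A=Ro.from_rotvec(o["eef_rot"])
    print("t",round(o["clock"],2),"tcp",o["tcp_pos"].round(1),"gap",round(o["finger_gap"]*88.1,1),"F",o["contact_force"].round(1),"q",o["joint_pos"].round(2))
    print("shift",A.inv().apply(np.array(P,float)-o["tcp_pos"]).round(1), "turn",None if R is None else np.degrees((A.inv()*R).as_rotvec()).round(1))
    return o
def frame(x,z):
    x=np.array(x,float)/np.linalg.norm(x);z=np.array(z,float)/np.linalg.norm(z); return Ro.from_matrix(np.c_[x,np.cross(z,x),z])
def ang(a): a=np.radians(a); return np.array([np.cos(a),np.sin(a),0])
E
python3 -c "
from h import *
to((565,-452,257),frame(ang(-37),(0,0,-1)))"
```

```text
t 0.1 tcp [ 139.9 -557.2  256.9] gap 87.9 F [-0.6 -1.   0.3] q [-1.53  0.18  1.61  0.    1.35 -0.21]
shift [ 1.300e+00 -4.379e+02  1.000e-01] turn [ -0.1   0.1 -38.9]
```

Emit:
drive_tool([
  {"dx": 0, "dy": 0, "dz": 0, "rx": 0, "ry": 0, "rz": -6.5, "grip": 0},
  {"dx": 0, "dy": 0, "dz": 0, "rx": 0, "ry": 0, "rz": -6.5, "grip": 0},
  {"dx": 0, "dy": 0, "dz": 0, "rx": 0, "ry": 0, "rz": -6.5, "grip": 0},
  {"dx": 0, "dy": 0, "dz": 0, "rx": 0, "ry": 0, "rz": -6.5, "grip": 0},
  {"dx": 0, "dy": 0, "dz": 0, "rx": 0, "ry": 0, "rz": -6.5, "grip": 0},
  {"dx": 0, "dy": 0, "dz": 0, "rx": 0, "ry": 0, "rz": -6.5, "grip": 0},
])

```text
clock: 0.6
tcp_pos: [139.9, -557.4, 257.2]
eef_rot: [-2.982, 0.986, 0.001]
contact_force: [-0.9, -0.7, 0.6]
finger_gap: 0.57
```

```bash
python3 -c "
from h import *
to((565,-452,257),frame(ang(-37),(0,0,-1)))"
```

```text
t 0.6 tcp [ 139.9 -557.4  257.2] gap 50.2 F [-0.9 -0.7  0.6] q [-1.53  0.18  1.61  0.    1.35 -0.89]
shift [ 2.785e+02 -3.380e+02  3.000e-01] turn [-0.   0.   0.4]
```

Emit:
drive_tool([
  {"dx": 0.023, "dy": -0.028, "dz": 0, "rx": 0, "ry": 0, "rz": 0, "grip": 0},
  {"dx": 0.023, "dy": -0.028, "dz": 0, "rx": 0, "ry": 0, "rz": 0, "grip": 0},
  {"dx": 0.023, "dy": -0.028, "dz": 0, "rx": 0, "ry": 0, "rz": 0, "grip": 0},
  {"dx": 0.023, "dy": -0.028, "dz": 0, "rx": 0, "ry": 0, "rz": 0, "grip": 0},
  {"dx": 0.023, "dy": -0.028, "dz": 0, "rx": 0, "ry": 0, "rz": 0, "grip": 0},
  {"dx": 0.023, "dy": -0.028, "dz": 0, "rx": 0, "ry": 0, "rz": 0, "grip": 0},
  {"dx": 0.023, "dy": -0.028, "dz": 0, "rx": 0, "ry": 0, "rz": 0, "grip": 0},
  {"dx": 0.023, "dy": -0.028, "dz": 0, "rx": 0, "ry": 0, "rz": 0, "grip": 0},
])

```text
clock: 1.27
tcp_pos: [423.2, -488.2, 257.2]
eef_rot: [-2.98, 0.994, 0.001]
contact_force: [0.8, 0.1, -0.5]
finger_gap: 0.006
```

Emit:
drive_tool([
  {"dx": 0.023, "dy": -0.028, "dz": 0, "rx": 0, "ry": 0, "rz": 0, "grip": 0},
  {"dx": 0.023, "dy": -0.028, "dz": 0, "rx": 0, "ry": 0, "rz": 0, "grip": 0},
  {"dx": 0.023, "dy": -0.028, "dz": 0, "rx": 0, "ry": 0, "rz": 0, "grip": 0},
  {"dx": 0.023, "dy": -0.028, "dz": 0, "rx": 0, "ry": 0, "rz": 0, "grip": 0},
  {"dx": 0, "dy": 0, "dz": 0, "rx": 0, "ry": 0, "rz": 0, "grip": 0},
  {"dx": 0, "dy": 0, "dz": 0, "rx": 0, "ry": 0, "rz": 0, "grip": 0},
])

```text
clock: 1.77
tcp_pos: [563.9, -453.4, 256.2]
eef_rot: [-2.981, 0.99, 0.003]
contact_force: [-0.5, -0.7, 0.1]
finger_gap: 0.005
```

Run:
```python
from h import *
o=to((565,-452,257),frame(ang(-37),(0,0,-1)))
im=arm.get_image("wrist");cv2.imwrite("pics/w1.png",im[:,:,::-1])
C=cam("wrist",o)
for b in blobs(im,0,6,130,70)[:3]:print(b)
print("pred tab", proj(C,(592,-416,160)),proj(C,(602,-423,175)),proj(C,(576,-407,138)))
```

```text
t 1.77 tcp [ 563.9 -453.4  256.2] gap 0.4 F [-0.5 -0.7  0.1] q [-0.84  0.51  1.18 -0.    1.45 -0.2 ]
shift [ 0.  -1.7 -0.8] turn [-0.   0.1  0.3]
(np.int32(1278), array([314.2, 171. ]), array([284, 156,  58,  33], dtype=int32), ((312.4459228515625, 171.82431030273438), (59.67683029174805, 27.12583351135254), 9.462321281433105))
(np.int32(118), array([310. , 420.3]), array([295, 415,  31,  12], dtype=int32), ((309.6764831542969, 420.2942199707031), (31.044557571411133, 7.033533096313477), 14.03624439239502))
(np.int32(52), array([331.1, 425.7]), array([323, 421,  17,  10], dtype=int32), ((331.2059020996094, 425.6764831542969), (15.764815330505371, 6.5484619140625), 14.03624439239502))
pred tab [315.06467734 175.61321773] [337.33074285 179.21356217] [286.71304042 173.93112488]
```

View pics/w1.png

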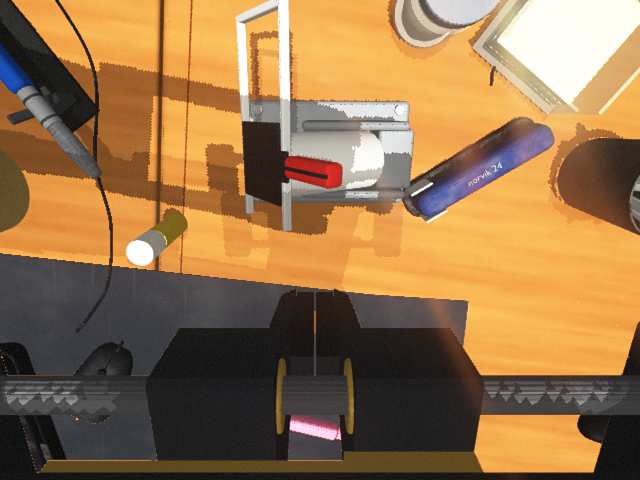

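Wrist view: red tab at (314,171), shut cover at (263,165), and the rails run up the image, so the yaw of -37° holds. The stapler at (480,170) and glue stick at (140,252) are clear. Next I go down beside the tab and push along tool -y.

Emit:
drive_tool([
  {"dx": 0, "dy": 0, "dz": 0.03, "rx": 0, "ry": 0, "rz": 0, "grip": 0},
  {"dx": 0, "dy": 0, "dz": 0.03, "rx": 0, "ry": 0, "rz": 0, "grip": 0},
  {"dx": 0, "dy": 0, "dz": 0.026, "rx": 0, "ry": 0, "rz": 0, "grip": 0},
  {"dx": 0, "dy": -0.01, "dz": 0, "rx": 0, "ry": 0, "rz": 0, "grip": 0},
  {"dx": 0, "dy": -0.01, "dz": 0, "rx": 0, "ry": 0, "rz": 0, "grip": 0},
  {"dx": 0, "dy": -0.006, "dz": 0, "rx": 0, "ry": 0, "rz": 0, "grip": 0},
  {"dx": 0, "dy": -0.006, "dz": 0, "rx": 0, "ry": 0, "rz": 0, "grip": 0},
  {"dx": 0, "dy": -0.006, "dz": 0, "rx": 0, "ry": 0, "rz": 0, "grip": 0},
])

```text
clock: 2.48
tcp_pos: [586.5, -425.0, 174.7]
eef_rot: [2.978, -0.993, 0.006]
contact_force: [-0.3, -0.8, 2.1]
finger_gap: 0.005
```

Emit:
drive_tool([
  {"dx": 0, "dy": -0.006, "dz": 0, "rx": 0, "ry": 0, "rz": 0, "grip": 0},
  {"dx": 0, "dy": -0.006, "dz": 0, "rx": 0, "ry": 0, "rz": 0, "grip": 0},
  {"dx": 0, "dy": -0.006, "dz": 0, "rx": 0, "ry": 0, "rz": 0, "grip": 0},
  {"dx": 0, "dy": -0.006, "dz": 0, "rx": 0, "ry": 0, "rz": 0, "grip": 0},
  {"dx": 0, "dy": -0.006, "dz": 0, "rx": 0, "ry": 0, "rz": 0, "grip": 0},
  {"dx": 0, "dy": -0.006, "dz": 0, "rx": 0, "ry": 0, "rz": 0, "grip": 0},
])

```text
clock: 2.98
tcp_pos: [607.2, -395.3, 171.7]
eef_rot: [2.98, -0.995, -0.0]
contact_force: [-0.2, -1.6, 1.0]
finger_gap: 0.002
```

Run:
```python
from h import *
o=to(np.array((592,-416,170))+ang(53)*(60-16),frame(ang(-37),(0,0,-1)))
```

```text
t 2.98 tcp [ 607.2 -395.3  171.7] gap 0.2 F [-0.2 -1.6  1. ] q [-0.74  0.58  1.25 -0.    1.31 -0.1 ]
shift [  0.3 -18.3   1.7] turn [ 0.  -0.   0.1]
```

Emit:
drive_tool([
  {"dx": 0, "dy": -0.006, "dz": 0, "rx": 0, "ry": 0, "rz": 0, "grip": 0},
  {"dx": 0, "dy": -0.005, "dz": 0, "rx": 0, "ry": 0, "rz": 0, "grip": 0},
  {"dx": 0, "dy": -0.003, "dz": 0, "rx": 0, "ry": 0, "rz": 0, "grip": 0},
  {"dx": 0, "dy": -0.003, "dz": 0, "rx": 0, "ry": 0, "rz": 0, "grip": 0},
])

```text
clock: 3.32
tcp_pos: [615.9, -383.6, 171.6]
eef_rot: [2.976, -0.994, -0.003]
contact_force: [-10.5, -12.6, 1.7]
finger_gap: 0.008
```

Emit:
drive_tool([
  {"dx": 0, "dy": -0.002, "dz": 0, "rx": 0, "ry": 0, "rz": 0, "grip": 0},
  {"dx": 0, "dy": -0.002, "dz": 0, "rx": 0, "ry": 0, "rz": 0, "grip": 0},
  {"dx": 0, "dy": 0, "dz": 0, "rx": 0, "ry": 0, "rz": 0, "grip": 0},
])

```text
clock: 3.57
tcp_pos: [616.0, -383.5, 171.7]
eef_rot: [2.971, -0.997, -0.006]
contact_force: [-12.2, -13.5, 1.6]
finger_gap: 0.005
```

Run:
```python
from h import *
o=to(np.array((592,-416,170))+ang(53)*(60-16),frame(ang(-37),(0,0,-1)))
C=cam("wrist",o);im=arm.get_image("wrist")
cv2.imwrite("pics/w2.png",im[:,:,::-1])
for b in blobs(im,0,6,130,70)[:2]:print(b)
```

```text
t 3.57 tcp [ 616.  -383.5  171.7] gap 0.4 F [-12.2 -13.5   1.6] q [-0.72  0.58  1.25 -0.01  1.31 -0.07]
shift [ 0.4 -3.6  1.6] turn [ 0.5  0.1 -0.1]
(np.int32(3019), array([316.3, 277.8]), array([272, 244,  84,  70], dtype=int32), ((312.8335876464844, 279.317626953125), (96.00726318359375, 42.89955520629883), 27.645973205566406))
```

Emit:
drive_tool([
  {"dx": 0, "dy": 0.015, "dz": 0, "rx": 0, "ry": 0, "rz": 0, "grip": 0},
  {"dx": 0, "dy": 0.015, "dz": 0, "rx": 0, "ry": 0, "rz": 0, "grip": 0},
  {"dx": -0.02, "dy": 0.0, "dz": -0.035, "rx": 0, "ry": 0, "rz": 0, "grip": 0},
  {"dx": -0.02, "dy": 0.0, "dz": -0.035, "rx": 0, "ry": 0, "rz": 0, "grip": 0},
  {"dx": -0.03, "dy": 0.02, "dz": -0.02, "rx": 0, "ry": 0, "rz": 0, "grip": 0.06},
  {"dx": -0.03, "dy": 0.02, "dz": 0, "rx": 0, "ry": 0, "rz": 0, "grip": 0.06},
  {"dx": -0.01, "dy": 0, "dz": 0, "rx": 0, "ry": 0, "rz": 0, "grip": 0.06},
  {"dx": 0, "dy": 0, "dz": 0, "rx": 0, "ry": 0, "rz": 0, "grip": 0.06},
])

```text
clock: 4.28
tcp_pos: [487.5, -368.2, 262.3]
eef_rot: [-2.978, 0.997, 0.0]
contact_force: [0.3, 0.2, 0.0]
finger_gap: 0.284
```

Run:
```python
from h import *
o=to((565,-452,257),frame(ang(-37),(0,0,-1)))
C=cam("wrist",o);im=arm.get_image("wrist")
cv2.imwrite("pics/w3.png",im[:,:,::-1])
b=blobs(im,0,6,130,70)[0];print(b)
ti=arm.get_image("top");cv2.imwrite("pics/top1.png",ti[:,:,::-1]);r=blobs(ti,0,5,130,80,(320,130,400,220))
T=cam("top");print(r[:1]);P,e=tri(C,b[1],T,r[0][1]);print("tab now",P,e)
Ca=np.array([563.9,-453.4,256.2]);
```

```text
t 4.28 tcp [ 487.5 -368.2  262.3] gap 25.0 F [0.3 0.2 0. ] q [-0.84  0.26  1.51  0.    1.38 -0.2 ]
shift [112.3  20.3   5.2] turn [-0.  0.  0.]
(np.int32(1852), array([507.1, 110.5]), array([464,  98,  85,  26], dtype=int32), ((506.0, 110.5), (25.0, 84.0), 90.0))
[(np.int32(22), array([343.7, 161.2]), array([340, 159,   8,   6], dtype=int32), ((342.9482727050781, 161.12069702148438), (3.899602174758911, 7.613508701324463), 68.19859313964844))]
tab now [ 639.80442843 -378.0389428   123.77259637] 1.1261364212973042
```

View pics/w3.png

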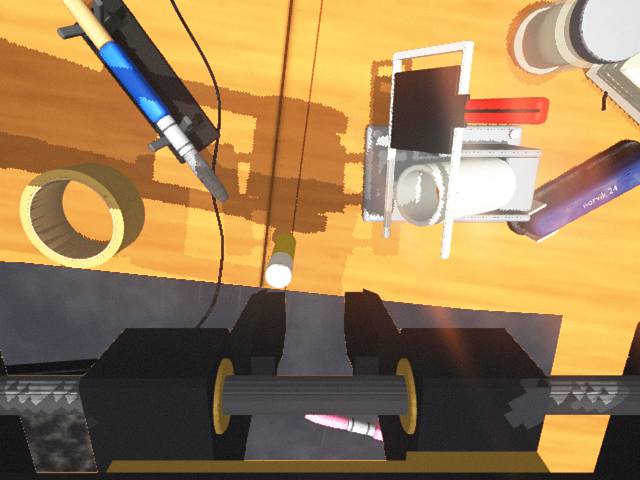

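Run:
```python
from h import *
im=cv2.imread("pics/w3.png")
cv2.imwrite("pics/c3.png",cv2.resize(im[150:240,375:475],None,fx=6,fy=6,interpolation=2))
C=cam("wrist",arm.observe())
o1=dict(tcp_pos=np.array([563.9,-453.4,256.2]),eef_rot=np.array([-2.981,.99,.003]))
C1=cam("wrist",o1)
a=onz(C1,(314.2,171),157);b=onz(C,(507.1,110.5),157);print(a,b,(b-a)@ang(53),(b-a)@ang(-37))
print("mouth0",onz(C,(420,193),108))
# blue grip and ends of brush
bl=blobs(im[:,:,::-1].copy(),100,125,120,60,(60,20,200,200));print(bl[:2])
g=onz(C,bl[0][1],47);print("grip",g)
for p in [(70,0),(226,198)]:print(onz(C,p,39))
k,l=onz(C,(107,43),47),onz(C,(165,118),47);print(k,l,np.degrees(np.arctan2(*(l-k)[1::-1])))
```

```text
[ 592.86784491 -413.95775317  157.        ] [ 628.43381835 -369.45071048  157.        ] 56.94904186540178 1.6192424115960868
mouth0 [ 567.47621113 -396.45038572  108.        ]
[(np.int32(1864), array([132.6,  79.8]), array([99, 42, 71, 81], dtype=int32), ((133.9771270751953, 81.18101501464844), (93.56847381591797, 21.93263053894043), 52.20606231689453))]
grip [ 433.63311258 -191.91521335   47.        ]
[ 433.71309784 -116.96097099   39.        ]
[ 427.3468363  -314.37421427   39.        ]
[ 436.91710641 -159.87092569   47.        ] [ 434.00842506 -230.10301825   47.        ] -92.37156509924034
```

View pics/c3.png

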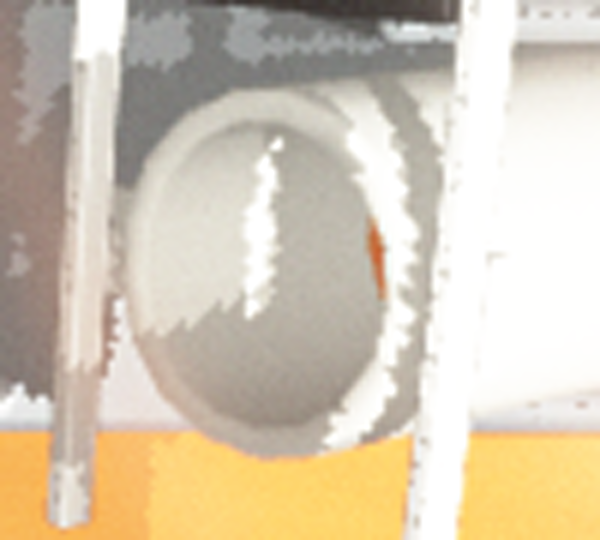

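Mouth ring centre is at about (419,195) in the w3 picture, giving about (567,-397,108). The height of the ring matches the 38 mm bore. The cover has moved about 57 mm by the picture and hit its stop with 18 N. Now over to the brush.

Emit:
drive_tool([
  {"dx": 0, "dy": 0, "dz": 0, "rx": 0, "ry": 0, "rz": -7, "grip": 0.06},
  {"dx": 0, "dy": 0, "dz": 0, "rx": 0, "ry": 0, "rz": -7, "grip": 0.06},
  {"dx": 0, "dy": 0, "dz": 0, "rx": 0, "ry": 0, "rz": -7, "grip": 0.06},
  {"dx": 0, "dy": 0, "dz": 0, "rx": 0, "ry": 0, "rz": -7, "grip": 0.06},
  {"dx": 0, "dy": 0, "dz": 0, "rx": 0, "ry": 0, "rz": -6.5, "grip": 0.06},
  {"dx": -0.01, "dy": -0.035, "dz": 0, "rx": 0, "ry": 0, "rz": 0, "grip": 0.06},
  {"dx": -0.01, "dy": -0.035, "dz": 0, "rx": 0, "ry": 0, "rz": 0, "grip": 0.06},
])

```text
clock: 4.97
tcp_pos: [473.1, -298.4, 260.3]
eef_rot: [-3.139, 0.067, 0.001]
contact_force: [0.4, 0.9, 0.6]
finger_gap: 0.682
```

Emit:
drive_tool([
  {"dx": -0.01, "dy": -0.035, "dz": 0.02, "rx": 0, "ry": 0, "rz": 0, "grip": 0.06},
  {"dx": -0.01, "dy": -0.035, "dz": 0.02, "rx": 0, "ry": 0, "rz": 0, "grip": 0.06},
  {"dx": -0.01, "dy": -0.01, "dz": 0.02, "rx": 0, "ry": 0, "rz": 0, "grip": 0.06},
  {"dx": 0, "dy": 0, "dz": 0, "rx": 0, "ry": 0, "rz": 0, "grip": 0.06},
  {"dx": 0, "dy": 0, "dz": 0, "rx": 0, "ry": 0, "rz": 0, "grip": 0.06},
])

```text
clock: 5.38
tcp_pos: [446.3, -216.4, 201.2]
eef_rot: [-3.14, 0.064, 0.002]
contact_force: [0.2, -1.1, 0.6]
finger_gap: 0.68
```

Run:
```python
from h import *
o=to((433,-174,200),frame(ang(-2.4),(0,0,-1)))
C=cam("wrist",o);im=arm.get_image("wrist");cv2.imwrite("pics/w4.png",im[:,:,::-1])
for bl in blobs(im,100,125,120,60)[:2]:print(bl,"ctr",onz(C,bl[1],47),[onz(C,p,47).round(1) for p in cv2.boxPoints(bl[3])])
```

```text
t 5.38 tcp [ 446.3 -216.4  201.2] gap 59.9 F [ 0.2 -1.1  0.6] q [-0.69  0.06  1.86  0.    1.22 -0.65]
shift [-15.  -41.8   1.2] turn [-0.1  0.1  0.1]
(np.int32(1934), array([290.7, 191.3]), array([280, 147,  22,  91], dtype=int32), ((290.5, 192.0), (90.0, 21.0), 90.0)) ctr [ 429.99114523 -189.81366552   47.        ] [array([ 424.2, -157.2,   47. ]), array([ 439.3, -157.9,   47. ]), array([ 435.8, -226. ,   47. ]), array([ 419.6, -225.3,   47. ])]
```

View pics/w4.png

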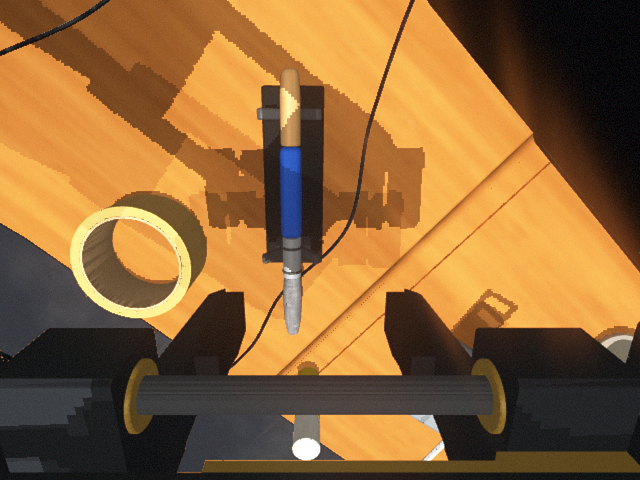

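Wrist view: the brush lies vertically at column 290, with the blue grip in rows 147–238, the uprights at rows 113 and 258, and the tape roll at (140,255). The grip is about 68 mm long as measured, which agrees. I grasp 20 mm towards the butt.

Emit:
drive_tool([
  {"dx": -0.008, "dy": -0.022, "dz": 0, "rx": 0, "ry": 0, "rz": 0, "grip": 0.05},
  {"dx": -0.009, "dy": -0.022, "dz": 0.02, "rx": 0, "ry": 0, "rz": 0, "grip": 0.05},
  {"dx": 0, "dy": 0, "dz": 0.03, "rx": 0, "ry": 0, "rz": 0, "grip": 0.05},
  {"dx": 0, "dy": 0, "dz": 0.03, "rx": 0, "ry": 0, "rz": 0, "grip": 0.05},
  {"dx": 0, "dy": 0, "dz": 0.03, "rx": 0, "ry": 0, "rz": 0, "grip": 0.05},
  {"dx": 0, "dy": 0, "dz": 0.025, "rx": 0, "ry": 0, "rz": 0, "grip": 0.05},
  {"dx": 0, "dy": 0, "dz": 0.015, "rx": 0, "ry": 0, "rz": 0, "grip": 0.05},
  {"dx": 0, "dy": 0, "dz": 0, "rx": 0, "ry": 0, "rz": 0, "grip": 0.05},
])

```text
clock: 6.1
tcp_pos: [430.8, -173.2, 49.8]
eef_rot: [-3.139, 0.068, 0.004]
contact_force: [-0.9, 0.0, 0.7]
finger_gap: 0.569
```

Run:
```python
from h import *
o=to((431,-171.6,39),frame(ang(-2.4),(0,0,-1)))
C=cam("wrist",o);im=arm.get_image("wrist")
for bl in blobs(im,100,125,120,60)[:2]:print(bl[:3],"ctr",onz(C,bl[1],47),"jaw centre line px",proj(C,o["tcp_pos"]+[0,30,8]), proj(C,o["tcp_pos"]+[0,0,8]))
```

```text
t 6.1 tcp [ 430.8 -173.2   49.8] gap 50.2 F [-0.9  0.   0.7] q [-0.64  0.25  2.01 -0.    0.88 -0.6 ]
shift [ 0.2 -1.5 10.8] turn [-0.1  0.1 -0.1]
(np.int32(3311), array([312.1, 332.8]), array([292, 288,  41,  88], dtype=int32)) ctr [ 430.41139686 -173.52163476   47.        ] jaw centre line px [308.87643661 272.15785096] [312.82192628 348.05912075]
(np.int32(816), array([312. , 425.7]), array([294, 415,  37,  24], dtype=int32)) ctr [ 428.30374155 -219.00989143   47.        ] jaw centre line px [308.87643661 272.15785096] [312.82192628 348.05912075]
```

Emit:
drive_tool([
  {"dx": 0, "dy": 0, "dz": 0.011, "rx": 0, "ry": 0, "rz": 0, "grip": 0.05},
  {"dx": 0, "dy": 0, "dz": 0, "rx": 0, "ry": 0, "rz": 0, "grip": 0.03},
  {"dx": 0, "dy": 0, "dz": 0, "rx": 0, "ry": 0, "rz": 0, "grip": 0.005},
  {"dx": 0, "dy": 0, "dz": 0, "rx": 0, "ry": 0, "rz": 0, "grip": 0.005},
  {"dx": 0, "dy": 0, "dz": 0, "rx": 0, "ry": 0, "rz": 0, "grip": 0.005},
  {"dx": 0, "dy": 0, "dz": 0, "rx": 0, "ry": 0, "rz": 0, "grip": 0.005},
], grip_force=30)

```text
clock: 6.65
tcp_pos: [431.1, -172.4, 41.4]
eef_rot: [3.14, -0.066, 0.002]
contact_force: [1.1, 0.0, 0.1]
finger_gap: 0.209
```

Run:
```python
from h import *
o=to((431,-171.6,39),frame(ang(-2.4),(0,0,-1)))
```

```text
t 6.65 tcp [ 431.1 -172.4   41.4] gap 18.4 F [1.1 0.  0.1] q [-0.64  0.27  2.02  0.    0.85 -0.59]
shift [-0.2 -0.8  2.4] turn [ 0.  -0.1 -0. ]
```

Emit:
drive_tool([
  {"dx": 0, "dy": 0, "dz": 0, "rx": 0, "ry": 0, "rz": 0, "grip": 0.005},
  {"dx": 0, "dy": 0, "dz": -0.015, "rx": 0, "ry": 0, "rz": 0, "grip": 0.005},
  {"dx": 0, "dy": 0, "dz": -0.03, "rx": 0, "ry": 0, "rz": 0, "grip": 0.005},
  {"dx": 0, "dy": 0, "dz": -0.03, "rx": 0, "ry": 0, "rz": 0, "grip": 0.005},
  {"dx": 0, "dy": 0, "dz": -0.035, "rx": 0, "ry": 0, "rz": 0, "grip": 0.005},
  {"dx": 0, "dy": 0, "dz": -0.035, "rx": 0, "ry": 0, "rz": 0, "grip": 0.005},
  {"dx": 0, "dy": 0, "dz": -0.035, "rx": 0, "ry": 0, "rz": 0, "grip": 0.005},
  {"dx": 0, "dy": 0, "dz": -0.02, "rx": 0, "ry": 0, "rz": 0, "grip": 0.005},
])

```text
clock: 7.32
tcp_pos: [431.8, -172.8, 245.1]
eef_rot: [3.138, -0.066, 0.007]
contact_force: [1.4, -0.3, -0.8]
finger_gap: 0.178
```

Emit:
drive_tool([
  {"dx": 0, "dy": 0, "dz": 0, "rx": 0, "ry": 0, "rz": -7, "grip": 0.005},
  {"dx": 0, "dy": 0, "dz": 0, "rx": 0, "ry": 0, "rz": -7, "grip": 0.005},
  {"dx": 0, "dy": 0, "dz": 0, "rx": 0, "ry": 0, "rz": -7, "grip": 0.005},
  {"dx": 0, "dy": 0, "dz": 0, "rx": 0, "ry": 0, "rz": -7, "grip": 0.005},
  {"dx": 0, "dy": 0, "dz": 0, "rx": 0, "ry": 0, "rz": -7, "grip": 0.005},
  {"dx": 0, "dy": 0, "dz": 0, "rx": 0, "ry": 0, "rz": -7, "grip": 0.005},
  {"dx": 0, "dy": 0, "dz": 0, "rx": 0, "ry": 0, "rz": -7, "grip": 0.005},
  {"dx": 0, "dy": 0, "dz": 0, "rx": 0, "ry": 0, "rz": -6.5, "grip": 0.005},
])

```text
clock: 7.98
tcp_pos: [430.6, -172.0, 240.8]
eef_rot: [2.806, 1.412, 0.0]
contact_force: [0.1, 0.2, -0.8]
finger_gap: 0.176
```

```bash
cat >> h.py <<'E'
M=np.array([567.,-397,108]); XD=ang(-37); YO=ang(53)
s,c=np.sin(np.radians(55)),np.cos(np.radians(55))
ZW=-s*XD+np.array([0,0,c]); XW=c*XD+np.array([0,0,s])
RD=frame(YO,-XW)   # tool: y along brush into the well
L=142.             # grasp to tip
def grasp_at(depth,off=2.4): return M-ZW*depth+ZW*L+XW*off
E
python3 - <<'E'
from h import *
print(M,ZW,RD.as_matrix().round(2))
o=to(grasp_at(-50),RD); print(grasp_at(-50),grasp_at(50))
E
```

```text
[ 567. -397.  108.] [-0.65420391  0.49297801  0.57357644] [[ 0.6   0.65 -0.46]
 [ 0.8  -0.49  0.35]
 [ 0.   -0.57 -0.82]]
t 7.98 tcp [ 430.6 -172.   240.8] gap 15.5 F [ 0.1  0.2 -0.8] q [-0.64 -0.06  1.89  0.    1.3  -1.57]
shift [-98.3  87.7  20.7] turn [35.   0.1  0.4]
[ 442.49223757 -303.17667135  220.09264069] [ 507.91262864 -352.474472    162.73499705]
```

Emit:
drive_tool([
  {"dx": -0.033, "dy": 0, "dz": 0, "rx": 0, "ry": 0, "rz": 0, "grip": 0.005},
  {"dx": -0.033, "dy": 0, "dz": 0, "rx": 0, "ry": 0, "rz": 0, "grip": 0.005},
  {"dx": -0.032, "dy": 0, "dz": 0, "rx": 0, "ry": 0, "rz": 0, "grip": 0.005},
  {"dx": 0, "dy": 0, "dz": 0, "rx": 7, "ry": 0, "rz": 0, "grip": 0.005},
  {"dx": 0, "dy": 0, "dz": 0, "rx": 7, "ry": 0, "rz": 0, "grip": 0.005},
  {"dx": 0, "dy": 0, "dz": 0, "rx": 7, "ry": 0, "rz": 0, "grip": 0.005},
  {"dx": 0, "dy": 0, "dz": 0, "rx": 7, "ry": 0, "rz": 0, "grip": 0.005},
  {"dx": 0, "dy": 0, "dz": 0, "rx": 7, "ry": 0, "rz": 0, "grip": 0.005},
])

```text
clock: 8.65
tcp_pos: [372.3, -251.1, 241.6]
eef_rot: [-2.298, -1.147, 0.364]
contact_force: [0.5, -0.1, -0.9]
finger_gap: 0.178
```

Emit:
drive_tool([
  {"dx": 0, "dy": 0, "dz": 0, "rx": 0, "ry": 0, "rz": 0, "grip": 0.005},
  {"dx": 0, "dy": 0, "dz": 0, "rx": 0, "ry": 0, "rz": 0, "grip": 0.005},
])

```text
clock: 8.82
tcp_pos: [372.0, -250.5, 238.7]
eef_rot: [-2.299, -1.149, 0.362]
contact_force: [0.1, -0.1, 0.8]
finger_gap: 0.178
```

Run:
```python
from h import *
o=to(grasp_at(-30),RD)
```

```text
t 8.82 tcp [ 372.  -250.5  238.7] gap 15.6 F [ 0.1 -0.1  0.8] q [-0.8   0.34  1.56 -0.09  1.84 -1.72]
shift [ 1.000e-01  1.028e+02 -3.540e+01] turn [-0.1  0.   0.1]
```

Emit:
drive_tool([
  {"dx": 0, "dy": 0, "dz": -0.018, "rx": 0, "ry": 0, "rz": 0, "grip": 0.005},
  {"dx": 0, "dy": 0, "dz": -0.017, "rx": 0, "ry": 0, "rz": 0, "grip": 0.005},
  {"dx": 0, "dy": 0.03, "dz": 0, "rx": 0, "ry": 0, "rz": 0, "grip": 0.005},
  {"dx": 0, "dy": 0.03, "dz": 0, "rx": 0, "ry": 0, "rz": 0, "grip": 0.005},
  {"dx": 0, "dy": 0.025, "dz": 0, "rx": 0, "ry": 0, "rz": 0, "grip": 0.005},
  {"dx": 0, "dy": 0.018, "dz": 0, "rx": 0, "ry": 0, "rz": 0, "grip": 0.005},
  {"dx": 0, "dy": 0, "dz": 0, "rx": 0, "ry": 0, "rz": 0, "grip": 0.005},
  {"dx": 0, "dy": 0, "dz": 0, "rx": 0, "ry": 0, "rz": 0, "grip": 0.005},
])

```text
clock: 9.48
tcp_pos: [455.2, -313.0, 211.5]
eef_rot: [-2.303, -1.151, 0.361]
contact_force: [-0.3, 0.5, -0.8]
finger_gap: 0.177
```

Run:
```python
from h import *
o=to(grasp_at(-30),RD)
C=cam("wrist",o);im=arm.get_image("wrist");S=cam("scene");T=cam("top");a=arm.get_image("scene");b=arm.get_image("top")
tip=M+ZW*30
print("mouth/tip px wrist",proj(C,M),proj(C,tip),"scene",proj(S,M),proj(S,tip),"top",proj(T,M),proj(T,tip))
def cut(i,c,k,f): x,y=int(c[0]),int(c[1]);x=max(k,min(640-k,x));y=max(k,min(480-k,y));print(x-k,y-k,f);return cv2.resize(i[y-k:y+k,x-k:x+k],None,fx=f,fy=f,interpolation=2)
w=cut(im,proj(C,M),80,2.4375);v=cut(a,proj(S,M),39,5)
cv2.imwrite("pics/c4.png",np.hstack([w,v])[:,:,::-1])
```

```text
t 9.48 tcp [ 455.2 -313.   211.5] gap 15.6 F [-0.3  0.5 -0.8] q [-0.78  0.58  1.28 -0.08  1.89 -1.7 ]
shift [0.2 1.9 2.2] turn [0.2 0.1 0.1]
mouth/tip px wrist [312.31788026 612.49437842] [312.27659877 574.85257144] scene [381.39482425 261.42961567] [370.96242719 255.21474187] top [351.33741787 188.43430485] [346.51294507 194.9569409 ]
232 320 2.4375
342 222 5
```

View pics/c4.png

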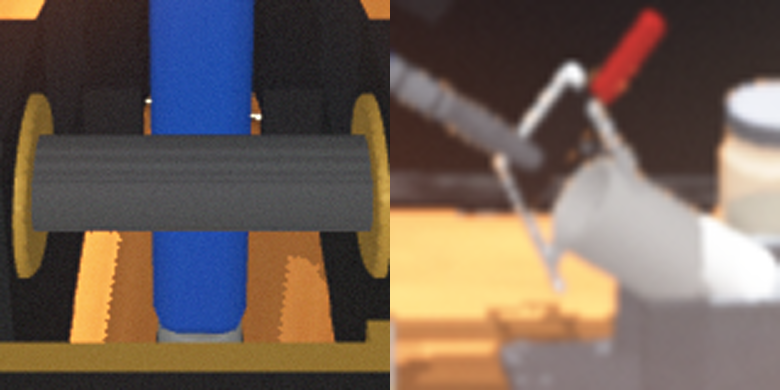

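The crop's right panel shows the bristle tip at scene pixel (372,253) just outside the mouth (centre about (381,261)). The red tab is at the far end of its rails, so the cover is open. The tip is about 2–4 mm above the axis, so I correct that and go in.

Emit:
drive_tool([
  {"dx": 0, "dy": 0, "dz": 0.004, "rx": 0, "ry": 0, "rz": 0, "grip": 0.005},
  {"dx": 0, "dy": 0.015, "dz": 0, "rx": 0, "ry": 0, "rz": 0, "grip": 0.005},
  {"dx": 0, "dy": 0.013, "dz": 0, "rx": 0, "ry": 0, "rz": 0, "grip": 0.005},
  {"dx": 0, "dy": 0.01, "dz": 0, "rx": 0, "ry": 0, "rz": 0, "grip": 0.005},
  {"dx": 0, "dy": 0.01, "dz": 0, "rx": 0, "ry": 0, "rz": 0, "grip": 0.005},
  {"dx": 0, "dy": 0, "dz": 0, "rx": 0, "ry": 0, "rz": 0, "grip": 0.005},
  {"dx": 0, "dy": 0, "dz": 0, "rx": 0, "ry": 0, "rz": 0, "grip": 0.005},
])

```text
clock: 10.22
tcp_pos: [484.8, -335.4, 179.1]
eef_rot: [-2.3, -1.149, 0.363]
contact_force: [-0.1, 0.9, -0.5]
finger_gap: 0.178
```

```bash
cat >> h.py <<'E'
def well():
    o=to(grasp_at(40),RD);d=o["tcp_pos"]-grasp_at(0)
    F=np.array([arm.observe()["contact_force"]]).mean(0)
    print("depth",round(-d@ZW,1),"side",round(d@XW,1),round(d@YO,1),"F axial,x,y",(F@ZW).round(1),(F@XW).round(1),(F@YO).round(1))
E
python3 -c "
from h import *
well()"
```

```text
t 10.22 tcp [ 484.8 -335.4  179.1] gap 15.7 F [-0.1  0.9 -0.5] q [-0.77  0.7   1.17 -0.08  1.88 -1.7 ]
shift [ 0.2 22.9 -3.1] turn [-0.1  0.   0.1]
depth 17.1 side -3.0 -0.2 F axial,x,y 0.2 -0.8 0.6
```

Emit:
drive_tool([
  {"dx": 0, "dy": 0.008, "dz": -0.002, "rx": 0, "ry": 0, "rz": 0, "grip": 0.005},
  {"dx": 0, "dy": 0.007, "dz": 0, "rx": 0, "ry": 0, "rz": 0, "grip": 0.005},
  {"dx": 0, "dy": 0.005, "dz": 0, "rx": 0, "ry": 0, "rz": 0, "grip": 0.005},
  {"dx": 0, "dy": 0, "dz": 0, "rx": 0, "ry": 0, "rz": 0, "grip": 0.005},
  {"dx": 0, "dy": 0, "dz": 0, "rx": 0, "ry": 0, "rz": 0, "grip": 0.005},
])

```text
clock: 10.63
tcp_pos: [498.8, -345.9, 169.4]
eef_rot: [-2.3, -1.149, 0.363]
contact_force: [0.5, 0.2, -0.2]
finger_gap: 0.177
```

```bash
python3 -c "
from h import *
well()"
```

```text
t 10.63 tcp [ 498.8 -345.9  169.4] gap 15.6 F [ 0.5  0.2 -0.2] q [-0.77  0.74  1.11 -0.07  1.89 -1.7 ]
shift [ 0.2  3.  -1. ] turn [-0.   0.   0.1]
depth 37.0 side -1.0 -0.2 F axial,x,y -0.3 -0.0 0.5
```

Emit:
drive_tool([
  {"dx": 0, "dy": 0.002, "dz": 0, "rx": 0, "ry": 0, "rz": 0, "grip": 0.005},
  {"dx": 0, "dy": 0.002, "dz": 0, "rx": 0, "ry": 0, "rz": 0, "grip": 0.005},
  {"dx": 0, "dy": 0, "dz": 0, "rx": 0, "ry": 0, "rz": 0, "grip": 0.005},
])

```text
clock: 10.88
tcp_pos: [501.5, -347.8, 167.4]
eef_rot: [-2.3, -1.149, 0.363]
contact_force: [-1.8, 0.8, 0.9]
finger_gap: 0.175
```

```bash
python3 -c "
from h import *
well()"
```

```text
t 10.88 tcp [ 501.5 -347.8  167.4] gap 15.5 F [-1.8  0.8  0.9] q [-0.77  0.75  1.1  -0.07  1.89 -1.69]
shift [ 0.2 -0.8 -0.7] turn [-0.1  0.   0.1]
depth 40.8 side -0.7 -0.2 F axial,x,y 2.1 -0.4 -0.5
```

Emit:
drive_tool([
  {"dx": 0, "dy": 0, "dz": 0, "rx": 0, "ry": 0, "rz": 0, "grip": 0.005},
])

```text
clock: 10.97
tcp_pos: [501.4, -347.8, 167.5]
eef_rot: [-2.3, -1.149, 0.363]
contact_force: [-0.9, 1.7, 0.6]
finger_gap: 0.176
```

Emit:
drive_tool([
  {"dx": 0, "dy": 0.001, "dz": 0, "rx": 0, "ry": 0, "rz": 0, "grip": 0.005},
  {"dx": 0, "dy": 0, "dz": 0, "rx": 0, "ry": 0, "rz": 0, "grip": 0.005},
])

```text
clock: 11.13
tcp_pos: [502.1, -348.4, 166.9]
eef_rot: [-2.3, -1.149, 0.363]
contact_force: [-1.6, 1.0, 1.2]
finger_gap: 0.178
```

```bash
python3 -c "
from h import *
print(np.array([-1.8,.8,.9])@ZW)
well()"
```

```text
2.088168237169642
t 11.13 tcp [ 502.1 -348.4  166.9] gap 15.7 F [-1.6  1.   1.2] q [-0.77  0.75  1.1  -0.07  1.89 -1.69]
shift [ 0.2 -1.8 -0.6] turn [-0.   0.   0.1]
depth 41.8 side -0.6 -0.2 F axial,x,y 2.3 -0.1 -0.2
```

Emit:
drive_tool([
  {"dx": 0, "dy": 0.001, "dz": 0, "rx": 0, "ry": 0, "rz": 0, "grip": 0.005},
  {"dx": 0, "dy": 0.001, "dz": 0, "rx": 0, "ry": 0, "rz": 0, "grip": 0.005},
  {"dx": 0, "dy": 0, "dz": 0, "rx": 0, "ry": 0, "rz": 0, "grip": 0.005},
])

```text
clock: 11.38
tcp_pos: [503.4, -349.4, 165.7]
eef_rot: [-2.3, -1.149, 0.363]
contact_force: [-3.6, 2.7, 1.6]
finger_gap: 0.176
```

```bash
python3 -c "
from h import *
well()"
```

```text
t 11.38 tcp [ 503.4 -349.4  165.7] gap 15.5 F [-3.6  2.7  1.6] q [-0.77  0.76  1.1  -0.07  1.89 -1.69]
shift [ 0.2 -3.8 -0.7] turn [-0.1  0.   0.1]
depth 43.8 side -0.7 -0.2 F axial,x,y 4.6 -1.3 -0.1
```

Emit:
drive_tool([
  {"dx": 0, "dy": 0.0005, "dz": 0, "rx": 0, "ry": 0, "rz": 0, "grip": 0.005},
  {"dx": 0, "dy": 0, "dz": 0, "rx": 0, "ry": 0, "rz": 0, "grip": 0.005},
])

```text
clock: 11.55
tcp_pos: [503.8, -349.6, 165.4]
eef_rot: [-2.3, -1.149, 0.363]
contact_force: [-3.6, 2.3, 2.5]
finger_gap: 0.18
```

```bash
python3 -c "
from h import *
well()"
```

```text
t 11.55 tcp [ 503.8 -349.6  165.4] gap 15.8 F [-3.6  2.3  2.5] q [-0.77  0.76  1.09 -0.07  1.89 -1.69]
shift [ 0.2 -4.4 -0.7] turn [-0.   0.   0.1]
depth 44.4 side -0.7 -0.2 F axial,x,y 4.9 -0.4 -0.3
```

About 5 mm pressed by both force (4.9 N) and travel. I hold for 0.5 s, then draw out.

Emit:
drive_tool([
  {"dx": 0, "dy": 0, "dz": 0, "rx": 0, "ry": 0, "rz": 0, "grip": 0.005},
  {"dx": 0, "dy": 0, "dz": 0, "rx": 0, "ry": 0, "rz": 0, "grip": 0.005},
  {"dx": 0, "dy": 0, "dz": 0, "rx": 0, "ry": 0, "rz": 0, "grip": 0.005},
  {"dx": 0, "dy": 0, "dz": 0, "rx": 0, "ry": 0, "rz": 0, "grip": 0.005},
  {"dx": 0, "dy": 0, "dz": 0, "rx": 0, "ry": 0, "rz": 0, "grip": 0.005},
  {"dx": 0, "dy": 0, "dz": 0, "rx": 0, "ry": 0, "rz": 0, "grip": 0.005},
])

```text
clock: 12.05
tcp_pos: [503.9, -349.7, 165.4]
eef_rot: [-2.3, -1.149, 0.362]
contact_force: [-3.6, 2.2, 2.1]
finger_gap: 0.172
```

Emit:
drive_tool([
  {"dx": 0, "dy": -0.008, "dz": 0, "rx": 0, "ry": 0, "rz": 0, "grip": 0.005},
  {"dx": 0, "dy": -0.015, "dz": 0, "rx": 0, "ry": 0, "rz": 0, "grip": 0.005},
  {"dx": 0, "dy": -0.02, "dz": 0, "rx": 0, "ry": 0, "rz": 0, "grip": 0.005},
  {"dx": 0, "dy": -0.025, "dz": 0, "rx": 0, "ry": 0, "rz": 0, "grip": 0.005},
  {"dx": 0, "dy": -0.03, "dz": 0, "rx": 0, "ry": 0, "rz": 0, "grip": 0.005},
  {"dx": 0, "dy": -0.03, "dz": 0, "rx": 0, "ry": 0, "rz": 0, "grip": 0.005},
  {"dx": 0, "dy": -0.02, "dz": 0, "rx": 0, "ry": 0, "rz": 0, "grip": 0.005},
  {"dx": 0, "dy": 0, "dz": 0, "rx": 0, "ry": 0, "rz": 0, "grip": 0.005},
])

```text
clock: 12.72
tcp_pos: [406.5, -276.4, 253.1]
eef_rot: [-2.305, -1.152, 0.361]
contact_force: [0.4, -0.3, -0.6]
finger_gap: 0.18
```

Emit:
drive_tool([
  {"dx": 0, "dy": 0, "dz": 0, "rx": -7, "ry": 0, "rz": 0, "grip": 0.005},
  {"dx": 0, "dy": 0, "dz": 0, "rx": -7, "ry": 0, "rz": 0, "grip": 0.005},
  {"dx": 0, "dy": 0, "dz": 0, "rx": -7, "ry": 0, "rz": 0, "grip": 0.005},
  {"dx": 0, "dy": 0, "dz": 0, "rx": -7, "ry": 0, "rz": 0, "grip": 0.005},
  {"dx": 0, "dy": 0, "dz": 0, "rx": -7, "ry": 0, "rz": 0, "grip": 0.005},
  {"dx": 0, "dy": 0, "dz": 0, "rx": 0, "ry": 0, "rz": 0, "grip": 0.005},
])

```text
clock: 13.22
tcp_pos: [405.8, -275.3, 249.9]
eef_rot: [2.806, 1.402, 0.004]
contact_force: [0.6, 0.4, -1.0]
finger_gap: 0.175
```

```bash
python3 -c "
from h import *
to((431.1,-172.4,200),frame(ang(-2.4),(0,0,-1)))"
```

```text
t 13.22 tcp [ 405.8 -275.3  249.9] gap 15.5 F [ 0.6  0.4 -1. ] q [-0.84 -0.01  1.83  0.    1.32 -1.77]
shift [ 97.4 -41.8  49.7] turn [ 0.3 -0.1 55.5]
```

Emit:
drive_tool([
  {"dx": 0, "dy": 0, "dz": 0, "rx": 0, "ry": 0, "rz": 7, "grip": 0.005},
  {"dx": 0, "dy": 0, "dz": 0, "rx": 0, "ry": 0, "rz": 7, "grip": 0.005},
  {"dx": 0, "dy": 0, "dz": 0, "rx": 0, "ry": 0, "rz": 7, "grip": 0.005},
  {"dx": 0, "dy": 0, "dz": 0, "rx": 0, "ry": 0, "rz": 7, "grip": 0.005},
  {"dx": 0, "dy": 0, "dz": 0, "rx": 0, "ry": 0, "rz": 7, "grip": 0.005},
  {"dx": 0, "dy": 0, "dz": 0, "rx": 0, "ry": 0, "rz": 7, "grip": 0.005},
  {"dx": 0, "dy": 0, "dz": 0, "rx": 0, "ry": 0, "rz": 7, "grip": 0.005},
  {"dx": 0, "dy": 0, "dz": 0, "rx": 0, "ry": 0, "rz": 6.5, "grip": 0.005},
])

```text
clock: 13.88
tcp_pos: [407.8, -277.8, 250.1]
eef_rot: [-3.139, 0.076, 0.003]
contact_force: [-0.0, 0.1, -0.4]
finger_gap: 0.173
```

Emit:
drive_tool([
  {"dx": 0.007, "dy": -0.034, "dz": 0, "rx": 0, "ry": 0, "rz": 0, "grip": 0.005},
  {"dx": 0.007, "dy": -0.034, "dz": 0, "rx": 0, "ry": 0, "rz": 0, "grip": 0.005},
  {"dx": 0.007, "dy": -0.034, "dz": 0, "rx": 0, "ry": 0, "rz": 0, "grip": 0.005},
  {"dx": 0, "dy": 0, "dz": 0.03, "rx": 0, "ry": 0, "rz": 0, "grip": 0.005},
  {"dx": 0, "dy": 0, "dz": 0.03, "rx": 0, "ry": 0, "rz": 0, "grip": 0.005},
  {"dx": 0, "dy": 0, "dz": 0.03, "rx": 0, "ry": 0, "rz": 0, "grip": 0.005},
  {"dx": 0, "dy": 0, "dz": 0.02, "rx": 0, "ry": 0, "rz": 0, "grip": 0.005},
  {"dx": 0, "dy": 0, "dz": 0, "rx": 0, "ry": 0, "rz": 0, "grip": 0.005},
])

```text
clock: 14.55
tcp_pos: [430.5, -174.5, 135.8]
eef_rot: [-3.135, 0.066, 0.013]
contact_force: [-1.7, -0.4, -1.2]
finger_gap: 0.176
```

```bash
python3 -c "
from h import *
to((431.1,-172.4,41.4),frame(ang(-2.4),(0,0,-1)))"
```

```text
t 14.55 tcp [ 430.5 -174.5  135.8] gap 15.5 F [-1.7 -0.4 -1.2] q [-0.64  0.09  1.98 -0.    1.08 -0.6 ]
shift [ 1.3 -1.6 94.4] turn [-0.3  0.5 -0. ]
```

Emit:
drive_tool([
  {"dx": 0, "dy": -0.001, "dz": 0.025, "rx": 0, "ry": 0, "rz": 0, "grip": 0.005},
  {"dx": 0, "dy": 0, "dz": 0.025, "rx": 0, "ry": 0, "rz": 0, "grip": 0.005},
  {"dx": 0, "dy": 0, "dz": 0.015, "rx": 0, "ry": 0, "rz": 0, "grip": 0.005},
  {"dx": 0, "dy": 0, "dz": 0, "rx": 0, "ry": 0, "rz": 0, "grip": 0.005},
  {"dx": 0, "dy": 0, "dz": 0, "rx": 0, "ry": 0, "rz": 0, "grip": 0.005},
])

```text
clock: 14.97
tcp_pos: [433.0, -175.4, 75.6]
eef_rot: [-3.14, 0.066, 0.002]
contact_force: [1.2, -0.3, -0.2]
finger_gap: 0.177
```

```bash
python3 -c "
from h import *
to((431.1,-172.4,41.4),frame(ang(-2.4),(0,0,-1)))"
```

```text
t 14.97 tcp [ 433.  -175.4   75.6] gap 15.6 F [ 1.2 -0.3 -0.2] q [-0.64  0.21  2.   -0.    0.94 -0.6 ]
shift [-2.  -2.9 34.2] turn [-0.   0.1 -0. ]
```

Emit:
drive_tool([
  {"dx": -0.002, "dy": -0.003, "dz": 0.012, "rx": 0, "ry": 0, "rz": 0, "grip": 0.005},
  {"dx": 0, "dy": 0, "dz": 0.01, "rx": 0, "ry": 0, "rz": 0, "grip": 0.005},
  {"dx": 0, "dy": 0, "dz": 0.005, "rx": 0, "ry": 0, "rz": 0, "grip": 0.005},
  {"dx": 0, "dy": 0, "dz": 0.004, "rx": 0, "ry": 0, "rz": 0, "grip": 0.005},
  {"dx": 0, "dy": 0, "dz": 0, "rx": 0, "ry": 0, "rz": 0, "grip": 0.005},
  {"dx": 0, "dy": 0, "dz": 0, "rx": 0, "ry": 0, "rz": 0, "grip": 0.005},
])

```text
clock: 15.47
tcp_pos: [430.7, -172.0, 44.5]
eef_rot: [3.141, -0.066, 0.0]
contact_force: [-0.0, -0.2, -1.1]
finger_gap: 0.172
```

```bash
python3 -c "
from h import *
to((431.1,-172.4,41.4),frame(ang(-2.4),(0,0,-1)))"
```

```text
t 15.47 tcp [ 430.7 -172.    44.5] gap 15.2 F [-0.  -0.2 -1.1] q [-0.64  0.26  2.02 -0.    0.86 -0.59]
shift [0.5 0.4 3.1] turn [ 0. -0. -0.]
```

Emit:
drive_tool([
  {"dx": 0, "dy": 0, "dz": 0.002, "rx": 0, "ry": 0, "rz": 0, "grip": 0.005},
  {"dx": 0, "dy": 0, "dz": 0.001, "rx": 0, "ry": 0, "rz": 0, "grip": 0.005},
  {"dx": 0, "dy": 0, "dz": 0, "rx": 0, "ry": 0, "rz": 0, "grip": 0.005},
])

```text
clock: 15.72
tcp_pos: [430.6, -172.2, 41.9]
eef_rot: [3.14, -0.066, 0.0]
contact_force: [-2.9, 0.6, 4.3]
finger_gap: 0.18
```

Emit:
drive_tool([
  {"dx": 0, "dy": 0, "dz": 0, "rx": 0, "ry": 0, "rz": 0, "grip": 0.02},
  {"dx": 0, "dy": 0, "dz": 0, "rx": 0, "ry": 0, "rz": 0, "grip": 0.03},
  {"dx": 0, "dy": 0, "dz": 0, "rx": 0, "ry": 0, "rz": 0, "grip": 0.05},
  {"dx": 0, "dy": 0, "dz": 0, "rx": 0, "ry": 0, "rz": 0, "grip": 0.05},
  {"dx": 0, "dy": 0, "dz": 0, "rx": 0, "ry": 0, "rz": 0, "grip": 0.05},
  {"dx": 0, "dy": 0, "dz": 0, "rx": 0, "ry": 0, "rz": 0, "grip": 0.05},
])

```text
clock: 16.22
tcp_pos: [430.4, -171.8, 41.2]
eef_rot: [-3.141, 0.066, -0.0]
contact_force: [0.1, 0.1, -0.2]
finger_gap: 0.567
```

Emit:
drive_tool([
  {"dx": 0, "dy": 0, "dz": -0.02, "rx": 0, "ry": 0, "rz": 0, "grip": 0.05},
  {"dx": 0, "dy": 0, "dz": -0.03, "rx": 0, "ry": 0, "rz": 0, "grip": 0.05},
  {"dx": 0, "dy": 0, "dz": -0.035, "rx": 0, "ry": 0, "rz": 0, "grip": 0.05},
  {"dx": 0, "dy": 0, "dz": -0.035, "rx": 0, "ry": 0, "rz": 0, "grip": 0.05},
  {"dx": 0.01, "dy": 0.02, "dz": -0.03, "rx": 0, "ry": 0, "rz": 0, "grip": 0.05},
  {"dx": 0.01, "dy": 0.02, "dz": -0.02, "rx": 0, "ry": 0, "rz": 0, "grip": 0.05},
  {"dx": 0, "dy": 0, "dz": 0, "rx": 0, "ry": 0, "rz": 0, "grip": 0.05},
  {"dx": 0, "dy": 0, "dz": 0, "rx": 0, "ry": 0, "rz": 0, "grip": 0.05},
])

```text
clock: 16.88
tcp_pos: [449.4, -213.7, 212.4]
eef_rot: [3.139, -0.068, 0.003]
contact_force: [0.2, 1.5, -1.1]
finger_gap: 0.565
```

Run:
```python
from h import *
o=to((433,-174,200),frame(ang(-2.4),(0,0,-1)))
C=cam("wrist",o);im=arm.get_image("wrist");s=arm.get_image("scene")
for bl in blobs(im,100,125,120,60)[:1]:print(bl,"ctr",onz(C,bl[1],47),[onz(C,p,47).round(1) for p in cv2.boxPoints(bl[3])])
S=cam("scene");r=blobs(s,0,5,130,80,(370,210,440,270));print(r[:1]);
# tab in scene: shut at (395.4,241.5); expected fully open
A,_=np.array([592.,-415,155]),0
for d in(50,56,60):print(d,(proj(S,A+ang(53)*d)-proj(S,A)+[395.4,241.5]).round(1))
cv2.imwrite("pics/end.png",np.hstack([cv2.resize(im,(440,330)),cv2.resize(s[210:320,340:460],(360,330))])[:,:,::-1])
```

```text
t 16.88 tcp [ 449.4 -213.7  212.4] gap 49.8 F [ 0.2  1.5 -1.1] q [-0.68  0.05  1.85  0.    1.24 -0.64]
shift [-18.1 -38.9  12.3] turn [ 0.1 -0.1 -0.1]
(np.int32(1831), array([286.8, 191.3]), array([276, 149,  22,  88], dtype=int32), ((286.5, 192.5), (87.0, 21.0), 90.0)) ctr [ 429.94140374 -189.54023716   47.        ] [array([ 424. , -157.1,   47. ]), array([ 439.7, -157.8,   47. ]), array([ 435.8, -226.3,   47. ]), array([ 418.9, -225.6,   47. ])]
[(np.int32(148), array([389.3, 232.4]), array([382, 223,  16,  20], dtype=int32), ((389.3355712890625, 232.2349090576172), (7.209240913391113, 21.136184692382812), 34.99202346801758))]
50 [390.1 233.4]
56 [389.5 232.5]
60 [389.1 231.8]
```

View pics/end.png

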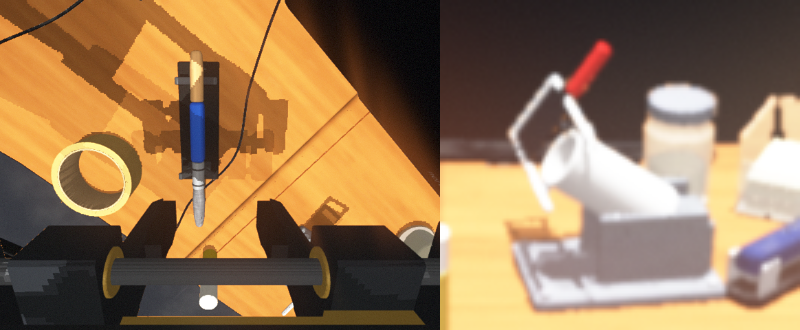

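The brush lies back at its starting spot, and its grip centre agrees within 0.5 mm. The tab is at the far end of its travel. One more check of the opening from the top camera.

Run:
```python
from h import *
t=arm.get_image("top");T=cam("top");S=cam("scene");r=blobs(t,0,5,130,80,(320,130,410,220))
print(r[0][:3]);a=onz(T,(358.5,177.5),157);b=onz(T,r[0][1],157);print((b-a)@YO,(b-a)@XD)
P0=tri(T,(358.5,177.5),S,(395.4,241.5))[0];P1=tri(T,r[0][1],S,(389.3,232.4))[0];print("tri open",(P1-P0)@YO,P1-P0)
```

```text
(np.int32(59), array([341.6, 165.1]), array([337, 159,  10,  14], dtype=int32))
55.897149813240425 1.243879008650353
tri open 56.102067263486006 [34.10280156 44.54909468  0.16977723]
```

```bash
python3 -c "
from h import *
print(arm.hand_in()); print(arm.observe()['clock'])"
```

```text
the job is handed in; nothing more can be done
None
the job is handed in; nothing more can be done
```

I carried out every step and handed the job in at about 17 s on the robot's clock. No verdict is reported, and the cover's opening is the one check I could not fully settle.

- **Cover:** I pushed it by the red tab until it stopped against about 18 N; its friction is only about 1.5 N. The pictures put the opening at 55.9 to 57 mm, right at the 56 mm limit. The top camera measured known lengths 1.5 to 6% short. I therefore took the firm resistance as the end stop, without pushing a second time.
- **Dip:** I held the brush in line with the well, within about 0.2° of my measured axis. It met the plate at about 39.5 mm by my estimate, though the stated range starts at 42 mm, so my depth is off by about 3 mm or more. I pressed about 5 mm, by both force (4.9 N) and travel, and held for a little over 0.5 s. I then drew the brush straight out.
- **Brush back in its rest:** I laid it in the notches and let go. The grip's centre was within 0.5 mm of where it started and lined up, and the gripper was well clear, about 170 mm above.
- **Bystanders:** I steered clear of the tape roll, glue stick and hole punch. The tape roll and glue stick look unmoved in the last picture; I did not measure any of the three. I did not touch the pink look-alike.

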